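# Clamp a chair rail in the jig to the wrench's click

### The job

Lay the loose grey chair rail in the clamping jig: slide it, square end first, gently into the steel channel until it is fully home against the stop. Then pull the click-type wrench that sits on the jig's clamp screw clockwise (seen from above) until its handle breaks over at the set torque, stop there without forcing it on past the click, and let go, leaving the screw tight, the rail home and the other things on the bench where they are.

Things in the scene. Friction and masses are not known exactly. Their poses are not given: they have to be found in the camera images.
- jig: Clamping jig, fixed to the bench: plywood base 120 x 190 x 18 mm with a dark steel channel on it. Origin on the bench directly under the clamp screw. Its y axis runs along the channel, out of its open mouth; z is up. The base spans y -60 to +130 mm, x -60 to +60 mm; its top is the channel's floor. The wrench stands over the channel, its top 102 mm above the bench.
- slot_stop (a point): Foot of the stop face at the channel's inner end, on its floor, mid width; axes as jig. From here the channel runs 58 mm along +y: inside 33 mm wide and 26 mm high under a bridge plate (top 53 mm above the bench). Beyond it a roofless flared mouth, lips 48 mm above the bench, ends 82 mm from the stop, about 55 mm wide.
- screw_axis (a point): Point on the vertical axis of the clamp screw and wrench socket, 85 mm above the bench, level with the handle's centre line; axes as jig. The socket cannot be lifted off the screw. There is no ratchet: turning the wrench back undoes the screw.
- rail: Loose grey wooden chair rail, 30 mm wide (x), 200 mm long (y), 24 mm high (z), 0.13 kg, lying flat on the bench; a round tenon, 16 mm thick and 25 mm long, sticks out of its +y end, the -y end is square. Origin at the centre of its underside.
- rail_end (a point): Middle of the lower edge of the rail's square end. Axes as rail. Home: this point meets slot_stop and the rail's y axis runs along the jig's y axis.
- handle_grip (a point): Middle of the wrench's black grip, a level round bar 26 mm thick, 130 mm long, 85 mm above the bench; 200 mm from the screw's axis; x points outward along the handle. It is turned clockwise from above. About 1 to 3 N here turns the screw at first; after an unknown 10 to 55 degrees it is tight, and at about 12 N here the wrench's hinge, 30 mm from the screw axis, breaks over.
- handle (a joint): Break-over hinge of the wrench, rad: 0 = handle in line with the head; it stays there (to 0.01) until the set torque, then gives under load: 0.05 and more = clicked. A spring brings it back to 0 when the handle is eased. Beyond 0.15 it is being forced; hard end at 0.30.
- pad (a joint): Pressure pad under the screw, m: 0 = screw tight, negative = still loose; it goes down only 0.2 mm per radian of the screw, less than can be measured well.
- jar: Bystander: closed screw jar, 60 mm across, 80 mm high. Origin under its centre.
- tin: Bystander: closed can, 74 mm across, 75 mm high. Origin under its centre.
- crate: Bystander: small wooden slatted tray, 130 x 100 x 60 mm. Origin under its centre.
Not all that is in view belongs to the job. Several things have the shape of the rail; the one meant has the colours described above.

How it is judged:
On the way, in this order (a step that is already met when the one before it is completed fails the run):
1. the rail is home in the channel: its square end within 3 mm of the stop, straight to 0.05 rad (y of rail_end in the frame of slot_stop below 0.003 m and distance between rail_end and slot_stop below 0.005 m and angle between the y axis of rail and the y axis of jig, either way round below 0.05 rad), for 0.2 s.
2. the wrench breaks over (hinge past 0.05 rad) with the screw tight and the rail still home (value of joint handle above 0.05 rad and value of joint pad above -2.5e-05 m and distance between rail_end and slot_stop below 0.005 m), for 0.1 s.
At the end, for the whole second after the job is handed in: The rail lies still in the channel, its square end within 3 mm of the stop face (5 mm in all) and straight to 0.05 rad; the screw is tight (within about 0.12 rad, pad within 0.025 mm); the wrench has been let go and its handle has sprung back into line (under 0.03 rad) (all of step 1 and linear speed of rail below 0.01 m/s and value of joint handle below 0.03 rad and value of joint pad above -2.5e-05 m); the robot touches nothing.
It fails at once if the wrench is forced on past its click (hinge beyond 0.15 rad) (value of joint handle above 0.15 rad).
It fails at once if the rail is rammed against the jig (over 40 N) (contact force between rail and jig above 40 N).
It fails at once if the jar, tin or tray is shifted more than 20 mm (distance of any of jar, tin, crate from where it was at the start of the episode above 0.02 m).
It also fails if it takes over 72 s, if anything falls off the work surface, if the arm or the gripper's body presses on something with over 40 N, if the wrist force passes 120 N, or if a joint passes its speed limit or range.

### The arm

A 6-joint arm with a two-finger parallel gripper is mounted at the origin on the work surface. World frame = base frame: x ahead of the robot, y to its left, z up, the work surface at z = 0. Lengths are in m, angles in rad, forces in N, time in s.
With the tool pointing down it reaches from about 0.225 to 0.875 m from the base axis. Payload 3.4 kg.
Tool frame: the origin (TCP) lies between the finger pads; the fingertips stand 8 mm ahead of it and the grasp point (between the pads) lies 11 mm behind it; z points along the fingers, y is the line along which they close (so a half turn about z gives the same grasp; the last joint's range is limited). The gripper opens to 85 mm and grips with 20 to 120 N. Pads are 22 mm wide; open, the fingers measure 114 mm over their backs; the gripper's body (76 mm by 85 mm) begins 54 mm behind the grasp point. The pads swing forward as they close: fully open they stand 13 mm farther back than shut.
Start: joints at [-1.278, 0.276, 1.505, -0, 1.361, -0.121], TCP at [0.231, -0.527, 0.239] pointing down, gripper open.
Joint ranges: [-2.89, 2.89], [-0.75, 2.08], [0.22, 2.7], [-1.18, 4.32], [0.11, 2.71], [-2.7, 2.7]. Speed limits (rad/s): [2.57, 2.57, 3.14, 3.14, 3.14, 3.14].

### API

Orientations are given as a unit quaternion [w, x, y, z].
In Python, from rig import manip gives the robot as it stands.
- The arm moves only by the tool move_arm, never from a script. Its argument "deltas" is a list that holds one entry, the list of rows, each a list of 5 numbers: the shift along the tool's x, y, z normalised to -1 to 1, where 1 is 80 cm, then the turn about the tool's z normalised to -1 to 1, where 1 is 120 degrees, then the closure, from -1 (fully open) to 1 (shut). In form: [[[tx, ty, tz, twist, grip], ...]]. A call has 1 to 12 rows; each row is the pose to reach, as a shift and turn from the pose commanded when the call began, along the tool's axes at that moment; what a row does not reach only later rows make up. A row lasts 1/10 s, in which the tool goes at most 50 mm and 8.59 degrees, less where a joint would pass 70% of its speed; a pose out of reach is approached as far as the arm can. A call with a number of a shift or a turn outside -1 to 1 is refused whole. A call with a gripper value outside its range is refused whole. The fingers move at their own pace and stop on an object; "squeeze" is the grip in N (left out, the last holds). Time passes only in rows, so rows that repeat a pose let the fingers close. It gives the time, the measured TCP pose, the force, the opening and the grip force at its end, in the units of the state.
- manip.get_state(): the state, without advancing time (a new reading comes with each control period).
- manip.get_image(name): name is "scene" or "top"; returns the picture (384x512x3 uint8, red, green, blue); there is no depth.
- manip.camera_params(name): a dict with "fx", "fy", "cx", "cy" (pixels), "R" (3x3) and "t" (3): a world point X has camera coordinates R X + t. Camera axes: x right, y down, z forward; pixel columns grow to the right and rows downward; lengths in m; the calibration is good to about 2 mm. A picture is of the moment at which its call begins. camera_params takes no time and is no camera call.
- manip.sign_off(): hands the job in; it is judged then, once.
The state is a dict: "clock": time; "qpos": joint angles; "qd": joint speeds; "effort": joint torques, N m; "position": TCP position; "ee_rot": TCP orientation; "contact_force": force on the tool from outside, world axes, zero at the start; "moment": the same for the moment, N m; "width": finger opening in m; "gripper_force": force on a finger pad.
Only numpy, scipy, OpenCV 4.12 (cv2) and the standard library are available. Lean on these libraries where they do the work, as an engineer would, in place of code of your own. Each camera call takes 0.05 s, during which the arm holds its last target. There are 200 camera calls.

## Working session

There is one attempt and no reset: what is moved stays moved. The work goes in short steps, Python scripts to look and compute and a tool call to move; the robot and the scene stay as the last step left them, time stands still between calls to the robot, and variables do not carry over. Pictures are saved under pics/ and viewed, at most 10 in all, crops included, and the job is handed in when it is done.

Besides the shell and the picture viewer there is one more tool, called after "Call:" as name([rows], argument=value, ...), one row to a line, values as JSON. move_arm: Moves the arm, as the interface text tells. Scaled input: -1 to 1 covers 80 cm each way for a shift and 120 degrees each way for a turn. Its arguments: {"type":"object","properties":{"deltas":{"type":"array","items":{"type":"array","items":{"type":"array","items":{"type":"number","minimum":-1,"maximum":1}}}},"squeeze":{"type":"number"}},"required":["deltas"]}

```bash
mkdir -p pics; python3 - <<'E'
from rig import manip
import cv2,numpy as np
for n in("scene","top"):
    im=manip.get_image(n); p=manip.camera_params(n)
    cv2.imwrite(f"pics/{n}0.png",cv2.resize(im[:,:,::-1],(800,600),interpolation=cv2.INTER_CUBIC)); cv2.imwrite(f"pics/raw_{n}0.png",im[:,:,::-1])
    print(n,{k:np.round(v,3).tolist() for k,v in p.items()})
print(manip.get_state())
E
```

```text
scene {'fx': 384.23, 'fy': 384.23, 'cx': 256.475, 'cy': 194.629, 'R': [[0.383, 0.924, -0.015], [0.662, -0.286, -0.693], [-0.644, 0.255, -0.721]], 't': [-0.25, -0.297, 1.551]}
top {'fx': 459.551, 'fy': 459.551, 'cx': 257.246, 'cy': 193.191, 'R': [[0.024, -1.0, -0.01], [-0.996, -0.023, -0.081], [0.08, 0.012, -0.997]], 't': [0.035, 0.524, 1.57]}
{'clock': 0.1, 'qpos': array([-1.27802800e+00,  2.76575394e-01,  1.50602007e+00, -2.27872096e-05,
        1.36073414e+00, -1.20978772e-01]), 'qd': array([ 0.00054977, -0.00074871, -0.00169452,  0.00028923, -0.00107333,
       -0.00012131]), 'effort': array([ 1.15826770e-03, -4.17699623e+01, -2.46405548e+01, -4.46371132e-04,
        5.88315437e-03, -1.33370827e-05]), 'position': array([ 0.23103628, -0.52602661,  0.23849594]), 'ee_rot': array([-8.64316965e-04,  9.78677014e-01,  2.05403376e-01, -8.56057403e-05]), 'contact_force': array([-0.12193227,  0.60646219,  0.21411795]), 'moment': array([0.00415299, 0.02283594, 0.01431533]), 'gripper_force': 0.0, 'width': 0.08531026625582984}
```

View pics/scene0.png

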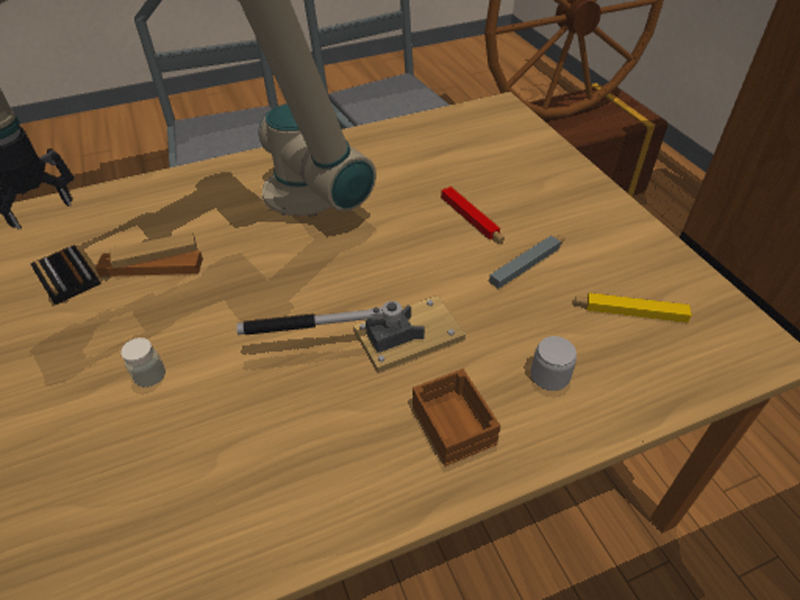

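View pics/top0.png

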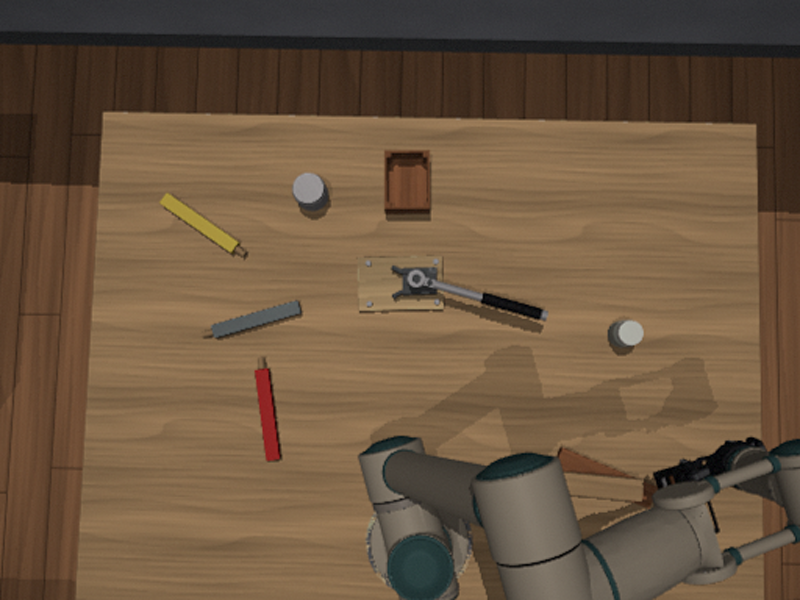

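The three rail-shaped things in the top view are red at (267,410), yellow at (203,225) and grey at (255,320). Only the grey one fits the description. Its tenon points left at (207,334), and its square end at (300,308) faces the jig's mouth, which opens to the left (+y). The wrench runs from its screw at (417,279) to the grip at about (514,306). Next is a crop of both views to confirm this.

```bash
python3 - <<'E'
import cv2,numpy as np
a=cv2.imread("pics/raw_top0.png")[140:230,120:360]; b=cv2.imread("pics/raw_scene0.png")[145:240,145:370]
a=cv2.resize(a,(800,300),interpolation=cv2.INTER_CUBIC)
b=cv2.resize(b,(709,299),interpolation=cv2.INTER_CUBIC); c=np.zeros((599,800,3),np.uint8); c[:300]=a; c[300:,:709]=b
cv2.imwrite("pics/crop1.png",c)
E
```

```text
(no output)
```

View pics/crop1.png

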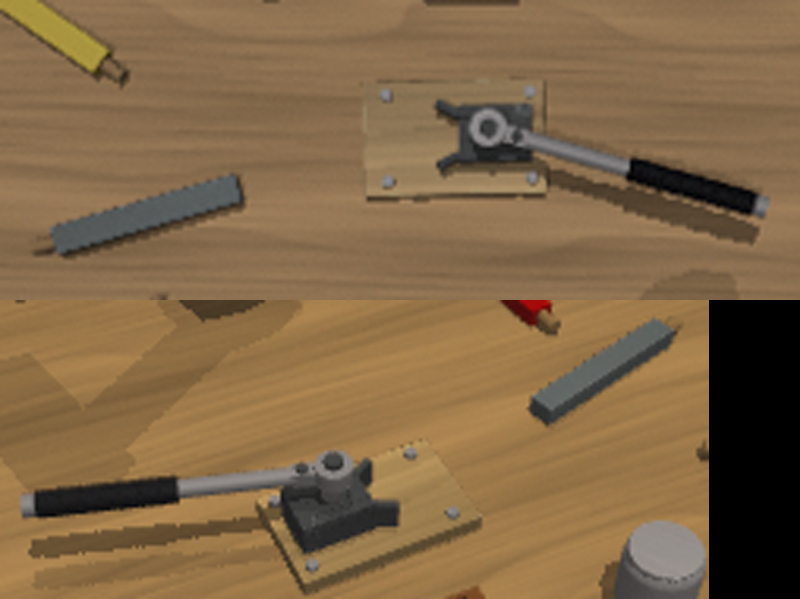

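The crop confirms the grey rail. In its top-view half, the rail runs from (57,242) to the square end at (237,190), the screw is at (489,128), and the grip spans (630,168) to (755,202). I'll triangulate these now.

```bash
cat >h.py <<'E'
import numpy as np,cv2
from rig import manip
def P(n):
    p=manip.camera_params(n);return np.array(p["R"]),np.array(p["t"]),p
def ray(n,u):
    R,t,p=P(n);d=R.T@np.array([(u[0]-p["cx"])/p["fx"],(u[1]-p["cy"])/p["fy"],1]);return -R.T@t,d/np.linalg.norm(d)
def tri(a,b):
    A=np.zeros((3,3));y=np.zeros(3)
    for o,d in(ray("top",a),ray("scene",b)):
        M=np.eye(3)-np.outer(d,d);A+=M;y+=M@o
    return np.linalg.solve(A,y)
def atz(n,u,z):
    o,d=ray(n,u);return o+d*(z-o[2])/d[2]
def T(c):return (120+c[0]*.3,140+c[1]*.3)
def S(c):return (145+c[0]/3.151,145+(c[1]-300)/3.151)
E
python3 - <<'E'
from h import *
np.set_printoptions(precision=4,suppress=True)
L={"rail_sq_top":((237,190),(539,406),.024),"rail_ten_top":((57,242),(666,324),.024),
"j1":((363,81),(480,517),.018),"j2":((546,79),(307,585),.018),"j3":((547,194),(258,498),.018),"j4":((365,197),(425,440),.018),
"screw":((489,128),(334,461),.102),"gripin":((630,168),(178,490),.085),"gripout":((755,202),(35,505),.085)}
for k,(a,b,z) in L.items(): print(k,tri(T(a),S(b)),"top@z",atz("top",T(a),z)[:2],"sc@z",atz("scene",S(b),z)[:2])
for n,u in(("jar",(627,332)),("tin",(310,187)),("crate",(408,181))): print(n,atz("top",(u[0]*.64,u[1]*.64),.07))
E
```

```text
rail_sq_top [0.5054 0.2767 0.0176] top@z [0.5048 0.2753] sc@z [0.5112 0.2733]
rail_ten_top [0.4486 0.4644 0.0232] top@z [0.4465 0.4602] sc@z [0.4504 0.4683]
j1 [0.6223 0.1481 0.0205] top@z [0.6226 0.1482] sc@z [0.6205 0.1494]
j2 [ 0.6303 -0.0392  0.0177] top@z [ 0.629  -0.0432] sc@z [ 0.6318 -0.0352]
j3 [ 0.5095 -0.0436  0.0167] top@z [ 0.5085 -0.0466] sc@z [ 0.5116 -0.0409]
j4 [0.5017 0.1442 0.0159] top@z [0.501  0.1426] sc@z [0.5039 0.1447]
screw [0.5674 0.0178 0.1003] top@z [0.5666 0.0158] sc@z [0.5696 0.0192]
gripin [ 0.532  -0.1234  0.0862] top@z [ 0.5316 -0.1256] sc@z [ 0.5316 -0.1211]
gripout [ 0.5005 -0.2482  0.0885] top@z [ 0.5005 -0.2502] sc@z [ 0.4975 -0.2469]
jar [ 0.4661 -0.4355  0.07  ]
tin [0.766  0.2525 0.07  ]
crate [0.7838 0.0393 0.07  ]
```

```bash
cat >>h.py <<'E'
from scipy.spatial.transform import Rotation as Ro
def go(*targets):
    s=manip.get_state();q=s["ee_rot"];R=Ro.from_quat([q[1],q[2],q[3],q[0]]).as_matrix()
    yaw=np.degrees(np.arctan2(R[1,0],R[0,0]))
    print("t",round(s["clock"],2),"pos",s["position"].round(4),"yaw",yaw.round(2),"F",s["contact_force"].round(2),"w",round(s["width"],4),"q",s["qpos"].round(2))
    for x,y,z,w in targets:
        d=R.T@(np.array([x,y,z])-s["position"]);print((x,y,z,w),"->",(d/.8).round(4),round(-((w-yaw+180)%360-180)/120,4))
E
python3 -c "
from h import *
go((.35,0,.24,107),(.468,.403,.24,107),(.468,.403,.06,107))"
```

```text
t 0.1 pos [ 0.231  -0.526   0.2385] yaw 23.71 F [-0.12  0.61  0.21] w 0.0853 q [-1.28  0.28  1.51 -0.    1.36 -0.12]
(0.35, 0, 0.24, 107) -> [ 0.4005 -0.5423 -0.0009] -0.6941
(0.468, 0.403, 0.24, 107) -> [ 7.381e-01 -9.442e-01 -1.000e-04] -0.6941
(0.468, 0.403, 0.06, 107) -> [ 0.7381 -0.9438  0.2249] -0.6941
```

Call:
move_arm([
  [[0.4, -0.54, 0, -0.694, -1], [0.4, -0.54, 0, -0.694, -1], [0.4, -0.54, 0, -0.694, -1], [0.4, -0.54, 0, -0.694, -1], [0.4, -0.54, 0, -0.694, -1], [0.4, -0.54, 0, -0.694, -1], [0.4, -0.54, 0, -0.694, -1], [0.4, -0.54, 0, -0.694, -1], [0.4, -0.54, 0, -0.694, -1], [0.4, -0.54, 0, -0.694, -1], [0.4, -0.54, 0, -0.694, -1], [0.738, -0.944, 0, -0.694, -1]],
], squeeze=30)

```text
clock: 1.3
position: [0.3639, 0.047, 0.2393]
ee_rot: [0.0, 0.595, 0.804, -0.0]
contact_force: [0.8, -1.4, -0.1]
width: 0.0854
gripper_force: 0.0
```

```bash
python3 -c "
from h import *
go((.468,.403,.24,107),(.468,.403,.06,107))"
```

```text
t 1.3 pos [0.3639 0.047  0.2393] yaw 106.96 F [ 0.78 -1.39 -0.07] w 0.0854 q [-0.06 -0.05  1.89 -0.    1.3  -0.36]
(0.468, 0.403, 0.24, 107) -> [ 0.3877  0.2543 -0.0014] -0.0003
(0.468, 0.403, 0.06, 107) -> [0.3879 0.2543 0.2236] -0.0003
```

Call:
move_arm([
  [[0.388, 0.254, 0, 0, -1], [0.388, 0.254, 0, 0, -1], [0.388, 0.254, 0, 0, -1], [0.388, 0.254, 0, 0, -1], [0.388, 0.254, 0, 0, -1], [0.388, 0.254, 0, 0, -1], [0.388, 0.254, 0, 0, -1], [0.388, 0.254, 0, 0, -1], [0.388, 0.254, 0.15, 0, -1], [0.388, 0.254, 0.2, 0, -1], [0.388, 0.254, 0.2, 0, -1], [0.388, 0.254, 0.2, 0, -1]],
])

```text
clock: 2.5
position: [0.4638, 0.3991, 0.073]
ee_rot: [-0.002, 0.595, 0.804, -0.006]
contact_force: [0.1, -0.8, -0.8]
width: 0.0854
gripper_force: 0.0
```

```bash
python3 -c "
from h import *
go((.468,.403,.03,107),(.468,.403,.010,107))
im=[manip.get_image(n)[:,:,::-1] for n in('top','scene')]
a=cv2.resize(im[0][140:240,100:250],(450,300),interpolation=2);b=cv2.resize(im[1][90:210,280:430],(450,360),interpolation=2)
c=np.zeros((360,900,3),np.uint8);c[:300,:450]=a;c[:,450:]=b;cv2.imwrite('pics/c2.png',cv2.resize(c,(800,320)))"
```

```text
t 2.5 pos [0.4638 0.3991 0.073 ] yaw 107.0 F [ 0.12 -0.78 -0.83] w 0.0854 q [ 0.6   0.47  1.65 -0.    1.04  0.3 ]
(0.468, 0.403, 0.03, 107) -> [0.0033 0.0071 0.0537] 0.0
(0.468, 0.403, 0.01, 107) -> [0.0034 0.0074 0.0787] 0.0
```

View pics/c2.png

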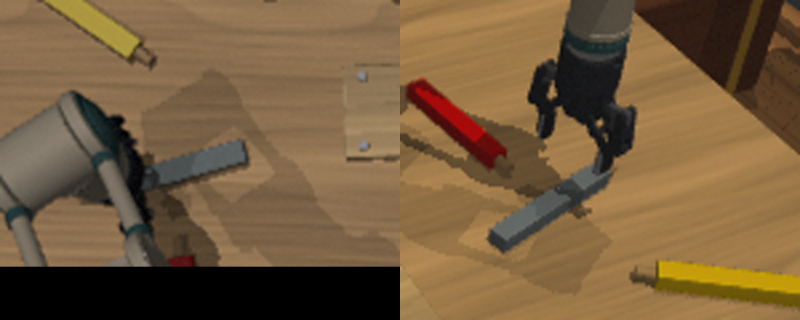

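The open fingers straddle the tenon half of the grey rail: its square end is at (497,240) in the right half and the fingers are at (575,165). The yellow and red pieces are clear, so I'll go down.

Call:
move_arm([
  [[0, 0, 0, 0, -1], [0, 0, 0, 0, -1], [0, 0, 0.04, 0, -1], [0, 0, 0.06, 0, -1], [0, 0, 0.06, 0, -1], [0, 0, 0.06, 0, -1]],
])

```text
clock: 3.2
position: [0.4692, 0.4027, 0.0331]
ee_rot: [0.001, 0.595, 0.804, 0.001]
contact_force: [-0.5, -0.1, 0.2]
width: 0.0853
gripper_force: 0.0
```

```bash
python3 -c "
from h import *
go((.468,.403,.010,107))"
```

```text
t 3.2 pos [0.4692 0.4027 0.0331] yaw 106.98 F [-0.46 -0.06  0.24] w 0.0853 q [ 0.6   0.51  1.69 -0.    0.94  0.3 ]
(0.468, 0.403, 0.01, 107) -> [ 0.0008 -0.0014  0.0288] -0.0001
```

Call:
move_arm([
  [[0, 0, 0.028, 0, -1], [0, 0, 0.028, 0, -1], [0, 0, 0.028, 0, 1], [0, 0, 0.028, 0, 1], [0, 0, 0.028, 0, 1], [0, 0, 0.028, 0, 1], [0, 0, 0.028, 0, 1], [0, 0, 0.028, 0, 1], [0, 0, 0.028, 0, 1], [0, 0, 0.028, 0, 1], [0, 0, 0.028, 0, 1], [0, 0, 0.028, 0, 1]],
], squeeze=30)

```text
clock: 4.4
position: [0.4686, 0.4023, 0.0098]
ee_rot: [0.0, 0.595, 0.804, 0.001]
contact_force: [-0.0, -0.8, 5.4]
width: 0.0295
gripper_force: 31.0
```

```bash
python3 -c "
from h import *
go((.468,.403,.06,107))"
```

```text
t 4.4 pos [0.4686 0.4023 0.0098] yaw 106.99 F [-0.05 -0.85  5.39] w 0.0295 q [ 0.6   0.54  1.71 -0.    0.89  0.3 ]
(0.468, 0.403, 0.06, 107) -> [ 0.0011 -0.0004 -0.0628] -0.0001
```

Call:
move_arm([
  [[0, 0, 0, 0, 0], [0, 0, 0, 0, 0], [0, 0, -0.005, 0, 0], [0, 0, -0.005, 0, 0], [0, 0, -0.005, 0, 1], [0, 0, -0.005, 0, 1], [0, 0, -0.005, 0, 1], [0, 0, -0.005, 0, 1], [0, 0, -0.005, 0, 1], [0, 0, -0.005, 0, 1]],
])

```text
clock: 5.4
position: [0.4683, 0.4021, 0.013]
ee_rot: [0.0, 0.595, 0.804, 0.0]
contact_force: [0.1, 0.4, 2.9]
width: 0.0293
gripper_force: 31.0
```

```bash
python3 -c "
from h import *
go((.468,.403,.06,107))"
```

```text
t 5.4 pos [0.4683 0.4021 0.013 ] yaw 106.99 F [0.14 0.41 2.86] w 0.0293 q [ 0.6   0.53  1.71 -0.    0.9   0.3 ]
(0.468, 0.403, 0.06, 107) -> [ 0.0012 -0.     -0.0587] -0.0001
```

```bash
python3 -c "
from h import *
go((.468,.402,.08,107),(.5593,.2309,.08,92.2),(.5593,.2309,.0318,92.2))"
```

```text
t 5.4 pos [0.4683 0.4021 0.013 ] yaw 106.99 F [0.14 0.41 2.86] w 0.0293 q [ 0.6   0.53  1.71 -0.    0.9   0.3 ]
(0.468, 0.402, 0.08, 107) -> [ 0.     -0.0004 -0.0837] -0.0001
(0.5593, 0.2309, 0.08, 92.2) -> [-0.2378  0.0463 -0.0837] 0.1232
(0.5593, 0.2309, 0.0318, 92.2) -> [-0.2378  0.0463 -0.0234] 0.1232
```

Call:
move_arm([
  [[0, 0, -0.03, 0, 1], [0, 0, -0.06, 0, 1], [0, 0, -0.084, 0, 1], [-0.04, 0.01, -0.084, 0.03, 1], [-0.08, 0.02, -0.084, 0.06, 1], [-0.12, 0.03, -0.084, 0.09, 1], [-0.16, 0.035, -0.084, 0.11, 1], [-0.2, 0.04, -0.084, 0.123, 1], [-0.238, 0.046, -0.084, 0.123, 1], [-0.238, 0.046, -0.084, 0.123, 1], [-0.238, 0.046, -0.084, 0.123, 1], [-0.238, 0.046, -0.084, 0.123, 1]],
])

```text
clock: 6.6
position: [0.5581, 0.2311, 0.0796]
ee_rot: [-0.001, 0.693, 0.721, -0.0]
contact_force: [0.0, 0.4, -0.9]
width: 0.0296
gripper_force: 30.6
```

```bash
python3 -c "
from h import *
go((.5593,.2309,.05,92.2),(.5593,.2309,.0318,92.2))
im=[manip.get_image(n)[:,:,::-1] for n in('top','scene')]
cv2.imwrite('pics/raw3t.png',im[0]);cv2.imwrite('pics/raw3s.png',im[1])
a=cv2.resize(im[0][140:220,160:310],(750,400),interpolation=2)[:300];a=cv2.resize(im[0][150:210,170:320],(750,300),interpolation=2);b=cv2.resize(im[1][145:245,210:385],(525,300),interpolation=2)
c=np.zeros((600,750,3),np.uint8);c[:300]=a;c[300:,:525]=b;cv2.imwrite('pics/c3.png',c)"
```

```text
t 6.6 pos [0.5581 0.2311 0.0796] yaw 92.24 F [ 0.02  0.43 -0.93] w 0.0296 q [0.28 0.44 1.67 0.   1.03 0.24]
(0.5593, 0.2309, 0.05, 92.2) -> [-0.0003  0.0016  0.037 ] 0.0003
(0.5593, 0.2309, 0.0318, 92.2) -> [-0.0004  0.0016  0.0597] 0.0003
```

View pics/c3.png

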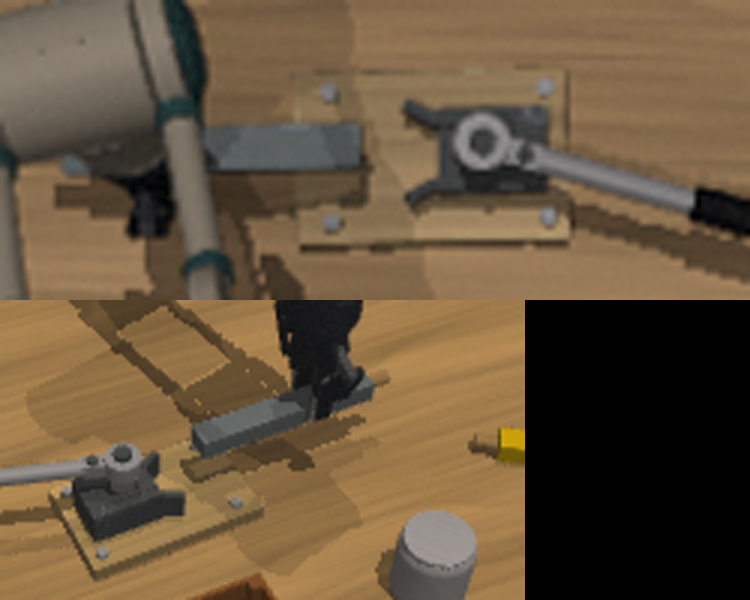

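```bash
python3 -c "
from h import *
C=lambda x,y:(170+x/5,150+y/5)
for n,p,z in(('sqU',(361,124),.0906),('sqL',(361,170),.0906),('railU',(215,125),.0906),('railL',(215,171),.0906),('brU',(440,107),.053),('brL',(440,192),.053),('brRU',(548,106),.053),('brRL',(549,192),.053),('lipU',(404,102),.048),('lipL',(404,206),.048),('screw',(483,139),.102),('bU',(302,71),.018),('bL',(300,243),.018),('bRU',(568,69),.018),('bRL',(569,239),.018)):print(n,atz('top',C(*p),z).round(4))
"
```

```text
sqU [0.5781 0.0974 0.0906]
sqL [0.5473 0.0966 0.0906]
railU [0.5752 0.1945 0.0906]
railL [0.5445 0.1936 0.0906]
brU [0.5954 0.0456 0.053 ]
brL [0.5373 0.0443 0.053 ]
brRU [ 0.5978 -0.0279  0.053 ]
brRL [ 0.539  -0.0297  0.053 ]
lipU [0.599  0.0704 0.048 ]
lipL [0.5276 0.0686 0.048 ]
screw [0.5685 0.0162 0.102 ]
bU [0.6231 0.143  0.018 ]
bL [0.5028 0.1409 0.018 ]
bRU [ 0.6286 -0.0425  0.018 ]
bRL [ 0.5098 -0.0455  0.018 ]
```

Call:
move_arm([
  [[0, 0.002, 0.02, 0, 1], [0, 0.002, 0.04, 0, 1], [0, 0.002, 0.055, 0, 1], [0, 0.002, 0.06, 0, 1], [0, 0.002, 0.06, 0, 1], [0, 0.002, 0.06, 0, 1], [0, 0.002, 0.06, 0, 1]],
])

```text
clock: 7.4
position: [0.5611, 0.2309, 0.0328]
ee_rot: [0.0, 0.693, 0.721, 0.001]
contact_force: [-0.4, 0.7, -1.3]
width: 0.0292
gripper_force: 30.6
```

```bash
python3 -c "
from h import *
go((.5597,.2309,.0318,92.1),(.5597+.0037,.1309,.0318,92.1))"
```

```text
t 7.4 pos [0.5611 0.2309 0.0328] yaw 92.24 F [-0.44  0.66 -1.3 ] w 0.0292 q [ 0.28  0.5   1.71 -0.    0.93  0.24]
(0.5597, 0.2309, 0.0318, 92.1) -> [ 0.0001 -0.0018  0.0012] 0.0011
(0.5634, 0.1309, 0.0318, 92.1) -> [-0.125  -0.002   0.0012] 0.0011
```

Call:
move_arm([
  [[0, -0.002, 0.001, 0.001, 1], [-0.01, -0.002, 0.001, 0.001, 1], [-0.02, -0.002, 0.001, 0.001, 1], [-0.025, -0.002, 0.001, 0.001, 1], [-0.03, -0.002, 0.001, 0.001, 1], [-0.035, -0.002, 0.001, 0.001, 1], [-0.04, -0.002, 0.001, 0.001, 1], [-0.045, -0.002, 0.001, 0.001, 1], [-0.05, -0.002, 0.001, 0.001, 1], [-0.055, -0.002, 0.001, 0.001, 1], [-0.06, -0.002, 0.001, 0.001, 1], [-0.06, -0.002, 0.001, 0.001, 1]],
])

```text
clock: 8.6
position: [0.5608, 0.1821, 0.0313]
ee_rot: [0.0, 0.694, 0.72, -0.0]
contact_force: [0.3, -0.2, -1.6]
width: 0.0293
gripper_force: 30.6
```

```bash
python3 -c "
from h import *
go((.5637,.1209,.0318,92.1))"
```

```text
t 8.6 pos [0.5608 0.1821 0.0313] yaw 92.08 F [ 0.32 -0.17 -1.59] w 0.0293 q [ 0.2   0.48  1.75 -0.    0.91  0.16]
(0.5637, 0.1209, 0.0318, 92.1) -> [-0.0766  0.0009 -0.0006] -0.0002
```

Call:
move_arm([
  [[-0.006, 0, -0.0005, 0, 1], [-0.012, 0, -0.0005, 0, 1], [-0.018, 0, -0.0005, 0, 1], [-0.024, 0, -0.0005, 0, 1], [-0.03, 0, -0.0005, 0, 1], [-0.036, 0.0005, -0.0005, 0, 1], [-0.042, 0.0005, -0.0005, 0, 1], [-0.048, 0.0005, -0.0005, 0, 1], [-0.054, 0.0005, -0.0005, 0, 1], [-0.058, 0.0005, -0.0005, 0, 1], [-0.061, 0.0005, -0.0005, 0, 1], [-0.062, 0.0005, -0.0005, 0, 1]],
])

```text
clock: 9.8
position: [0.563, 0.1328, 0.0317]
ee_rot: [0.0, 0.694, 0.72, -0.0]
contact_force: [-1.0, 0.0, -0.9]
width: 0.0294
gripper_force: 30.6
```

```bash
python3 -c "
from h import *
go((.5637,.1209,.0318,92.1))"
```

```text
t 9.8 pos [0.563  0.1328 0.0317] yaw 92.09 F [-1.05  0.03 -0.91] w 0.0294 q [ 0.11  0.47  1.78 -0.    0.89  0.08]
(0.5637, 0.1209, 0.0318, 92.1) -> [-0.0149  0.0003 -0.0001] -0.0001
```

Call:
move_arm([
  [[-0.002, 0, 0, 0, 1], [-0.004, 0, 0, 0, 1], [-0.006, 0, 0, 0, 1], [-0.008, 0, 0, 0, 1], [-0.009, 0, 0, 0, 1], [-0.01, 0, 0, 0, 1], [-0.011, 0, 0, 0, 1], [-0.012, 0, 0, 0, 1], [-0.012, 0, 0, 0, 1]],
])

```text
clock: 10.7
position: [0.5633, 0.1234, 0.0317]
ee_rot: [0.0, 0.694, 0.72, -0.0]
contact_force: [-0.5, 0.1, -1.8]
width: 0.0292
gripper_force: 30.6
```

Call:
move_arm([
  [[-0.001, 0, 0, 0, 1], [-0.002, 0, 0, 0, 1], [-0.003, 0, 0, 0, 1]],
])

```text
clock: 11.0
position: [0.5635, 0.1221, 0.0318]
ee_rot: [-0.001, 0.694, 0.72, 0.001]
contact_force: [0.1, 5.3, -0.4]
width: 0.0292
gripper_force: 30.7
```

Call:
move_arm([
  [[-0.0005, 0, 0, 0, 1], [-0.001, 0, 0, 0, 1], [-0.001, 0, 0, 0, 1]],
])

```text
clock: 11.3
position: [0.5635, 0.1221, 0.0318]
ee_rot: [-0.001, 0.694, 0.72, 0.001]
contact_force: [0.1, 6.7, -1.1]
width: 0.0292
gripper_force: 30.7
```

```bash
python3 -c "
from h import *
go((.5637,.1209,.0318,92.1))
im=[manip.get_image(n)[:,:,::-1] for n in('top','scene')]
a=cv2.resize(im[0][150:210,170:320],(750,300),interpolation=2);b=cv2.resize(im[1][145:245,210:385],(525,300),interpolation=2)
c=np.zeros((600,750,3),np.uint8);c[:300]=a;c[300:,:525]=b;cv2.imwrite('pics/c4.png',c)"
```

```text
t 11.3 pos [0.5635 0.1221 0.0318] yaw 92.05 F [ 0.13  6.71 -1.14] w 0.0292 q [0.09 0.46 1.78 0.   0.89 0.05]
(0.5637, 0.1209, 0.0318, 92.1) -> [-0.0015  0.0002  0.0001] -0.0004
```

View pics/c4.png

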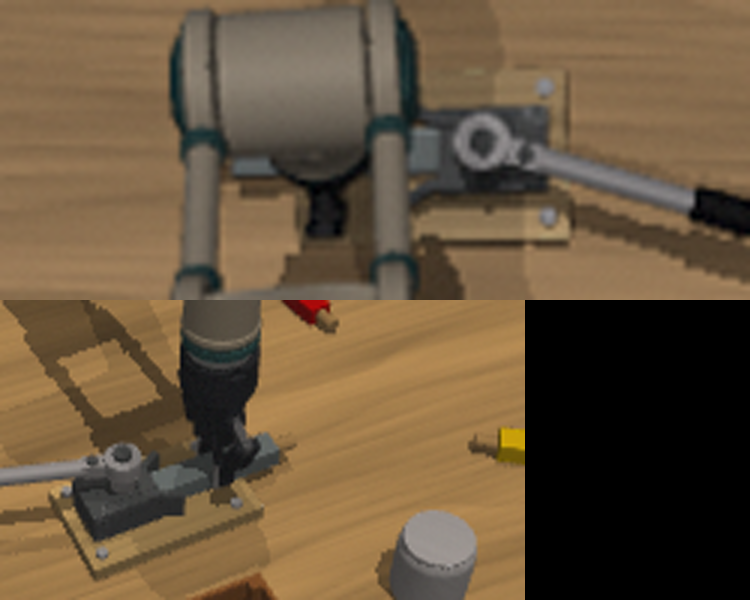

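The rail now runs under the bridge to the stop: it is visible at (425,150) between the lips. Contact came after 108.8 mm of travel, against 109.7 mm expected. I'll release and rise.

Call:
move_arm([
  [[0, 0, 0.0005, 0, -0.2], [0, 0, 0.0005, 0, -0.5], [0, 0, 0.0005, 0, -1], [0, 0, 0.0005, 0, -1], [0, 0, 0.0005, 0, -1], [0, 0, -0.03, 0, -1], [0, 0, -0.08, 0, -1], [0, 0, -0.14, 0, -1], [0, 0, -0.2, 0, -1], [0, 0, -0.2, 0, -1], [0, 0, -0.2, 0, -1]],
])

```text
clock: 12.5
position: [0.564, 0.1202, 0.1931]
ee_rot: [0.001, 0.694, 0.72, 0.001]
contact_force: [-0.2, -0.0, -0.4]
width: 0.0853
gripper_force: 0.0
```

```bash
cat >>h.py <<'E'
SC=np.array([.5678,.0175])
def arc(deg,r=.205):
    a=np.radians(deg);return SC+r*np.array([np.cos(a),np.sin(a)])
E
python3 -c "
from h import *
p=arc(-104.3)
go((*p,.19,75.7),(*p,.11,75.7))"
```

```text
t 12.5 pos [0.564  0.1202 0.1931] yaw 92.1 F [-0.22 -0.02 -0.44] w 0.0853 q [ 0.09  0.31  1.58 -0.    1.25  0.05]
(np.float64(0.5171652023918377), np.float64(-0.1811482249384082), 0.19, 75.7) -> [-0.3743 -0.0724  0.0037] 0.1367
(np.float64(0.5171652023918377), np.float64(-0.1811482249384082), 0.11, 75.7) -> [-0.3743 -0.0727  0.1037] 0.1367
```

Call:
move_arm([
  [[-0.05, -0.01, 0, 0.05, -1], [-0.11, -0.02, 0, 0.1, -1], [-0.17, -0.03, 0, 0.137, -1], [-0.23, -0.045, 0, 0.137, -1], [-0.29, -0.06, 0, 0.137, -1], [-0.35, -0.07, 0, 0.137, -1], [-0.374, -0.0725, 0, 0.137, -1], [-0.374, -0.0725, 0, 0.137, -1], [-0.374, -0.0725, 0, 0.137, -1]],
])

```text
clock: 13.4
position: [0.5154, -0.1803, 0.1899]
ee_rot: [-0.002, 0.79, 0.613, -0.001]
contact_force: [-0.4, 0.2, 0.4]
width: 0.0853
gripper_force: 0.0
```

```bash
python3 -c "
from h import *
p=arc(-104.3)
go((*p,.11,75.7),(*p,.074,75.7))
im=[manip.get_image(n)[:,:,::-1] for n in('top','scene')]
a=cv2.resize(im[0][145:225,170:350],(720,320),interpolation=2);b=cv2.resize(im[1][120:240,130:370],(560,280),interpolation=2)
c=np.zeros((600,720,3),np.uint8);c[:320]=a;c[320:,:560]=b;cv2.imwrite('pics/c5.png',c)"
```

```text
t 13.4 pos [ 0.5154 -0.1803  0.1899] yaw 75.59 F [-0.44  0.18  0.36] w 0.0853 q [-0.46  0.27  1.64  0.    1.23 -0.21]
(np.float64(0.5171652023918377), np.float64(-0.1811482249384082), 0.11, 75.7) -> [-0.0007  0.0027  0.0999] -0.0009
(np.float64(0.5171652023918377), np.float64(-0.1811482249384082), 0.074, 75.7) -> [-0.0008  0.0029  0.1449] -0.0009
```

View pics/c5.png

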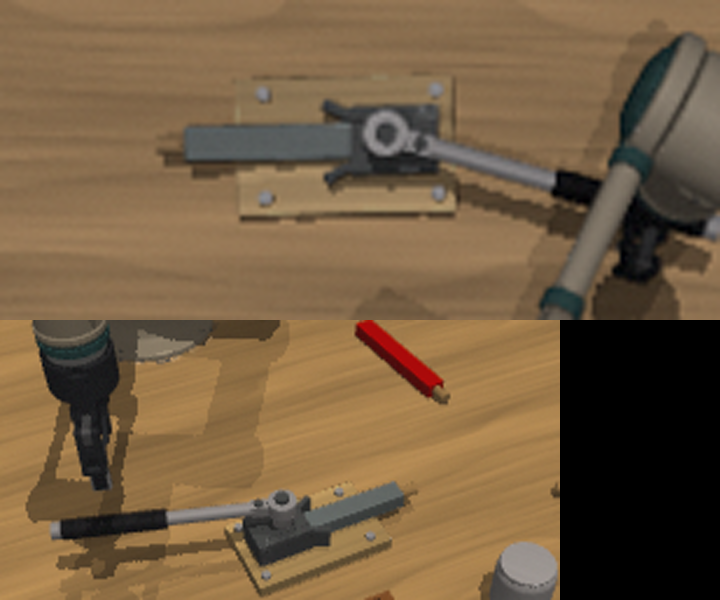

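The rail lies straight in the channel, with its tenon end at (185,144) and the wrench undisturbed. I'll check the length along the channel and then descend on the grip.

```bash
python3 -c "
from h import *
print(atz('top',(170+185/4,145+144/4),.042), atz('top',(170+350/4,145+141/4),.042))"
```

```text
[0.56051302 0.18808293 0.042     ] [0.5662974  0.04675495 0.042     ]
```

Call:
move_arm([
  [[0, 0.001, 0.04, 0, -1], [0, 0.001, 0.08, 0, -1], [0, 0.001, 0.11, 0, -1], [0, 0.001, 0.13, 0, -1], [0, 0.001, 0.145, 0, -1], [0, 0.001, 0.145, 0, -1], [0, 0.001, 0.145, 0, -1]],
], squeeze=25)

```text
clock: 14.2
position: [0.5178, -0.1805, 0.0761]
ee_rot: [0.0, 0.789, 0.614, 0.0]
contact_force: [-0.5, 0.5, 0.9]
width: 0.0855
gripper_force: 0.0
```

Call:
move_arm([
  [[0, 0, 0.002, 0, 0], [0, 0, 0.002, 0, 0.2], [0, 0, 0.002, 0, 0.4], [0, 0, 0.002, 0, 1], [0, 0, 0.002, 0, 1], [0, 0, 0.002, 0, 1], [0, 0, 0.002, 0, 1], [0, 0, 0.002, 0, 1], [0, 0, 0.002, 0, 1], [0, 0, 0.002, 0, 1]],
])

```text
clock: 15.2
position: [0.5168, -0.1812, 0.074]
ee_rot: [-0.0, 0.79, 0.613, -0.0]
contact_force: [-4.4, -1.9, 1.5]
width: 0.0248
gripper_force: 28.0
```

```bash
python3 -c "
from h import *
s=manip.get_state();d=s['position'][:2]-SC;r=np.hypot(*d);a=np.degrees(np.arctan2(d[1],d[0]));print(r,a,s['moment'])
go(*[(*arc(a-k,r),s['position'][2],75.6-k) for k in (2,4,6,8,10,12,14,16,18,20,22)])"
```

```text
0.20514155611470983 -104.38814130556501 [-0.26214907  0.66396516  0.09045095]
t 15.2 pos [ 0.5168 -0.1812  0.074 ] yaw 75.68 F [-4.43 -1.94  1.5 ] w 0.0248 q [-0.46  0.38  1.8  -0.    0.96 -0.21]
(np.float64(0.5099207667645557), np.float64(-0.17930714520881014), np.float64(0.07401416842779507), 73.6) -> [ 0.0002 -0.0089  0.    ] 0.0174
(np.float64(0.5030875549143546), np.float64(-0.17716729950405635), np.float64(0.07401416842779507), 71.6) -> [ 0.0006 -0.0179  0.    ] 0.034
(np.float64(0.49633318521030245), np.float64(-0.1747902816810556), np.float64(0.07401416842779507), 69.6) -> [ 0.0014 -0.0268  0.    ] 0.0507
(np.float64(0.4896658868114526), np.float64(-0.17217898776987378), np.float64(0.07401416842779507), 67.6) -> [ 0.0025 -0.0357  0.    ] 0.0674
(np.float64(0.4830937827938856), np.float64(-0.16933659922990252), np.float64(0.07401416842779507), 65.6) -> [ 0.004  -0.0445  0.    ] 0.084
(np.float64(0.47662488025399175), np.float64(-0.16626657907374154), np.float64(0.07401416842779507), 63.599999999999994) -> [ 0.0057 -0.0533  0.    ] 0.1007
(np.float64(0.4702670605530578), np.float64(-0.16297266764805063), np.float64(0.07401416842779507), 61.599999999999994) -> [ 0.0077 -0.062   0.0001] 0.1174
(np.float64(0.4640280697150423), np.float64(-0.15945887807651393), np.float64(0.07401416842779507), 59.599999999999994) -> [ 0.01   -0.0707  0.0001] 0.134
(np.float64(0.4579155089892386), np.float64(-0.15572949137046654), np.float64(0.07401416842779507), 57.599999999999994) -> [ 0.0127 -0.0792  0.0001] 0.1507
(np.float64(0.45193682558932324), np.float64(-0.1517890512131418), np.float64(0.07401416842779507), 55.599999999999994) -> [ 0.0156 -0.0877  0.0001] 0.1674
(np.float64(0.44609930362007344), np.float64(-0.14764235842389312), np.float64(0.07401416842779507), 53.599999999999994) -> [ 0.0188 -0.096   0.0001] 0.184
```

Call:
move_arm([
  [[0, -0.009, 0, 0.0167, 1], [0.0006, -0.018, 0, 0.0334, 1], [0.0014, -0.027, 0, 0.05, 1], [0.0025, -0.0357, 0, 0.067, 1], [0.0025, -0.0357, 0, 0.067, 1]],
])

```text
clock: 15.7
position: [0.4907, -0.1727, 0.0746]
ee_rot: [0.001, 0.831, 0.557, 0.0]
contact_force: [-2.1, -2.7, 1.7]
width: 0.0251
gripper_force: 28.2
```

```bash
cat >>h.py <<'E'
def st():
    s=manip.get_state();d=s['position'][:2]-SC;r=np.hypot(*d);a=np.arctan2(d[1],d[0])
    t=np.array([np.sin(a),-np.cos(a)]);f=s['contact_force'][:2]
    print("r",r.round(4),"ang",np.degrees(a).round(2),"Ftan(resist)",(-f@t).round(2),"Frad",(f@d/r).round(2),"t",s['clock'],"Mz",s["moment"][2].round(3))
E
python3 -c "
from h import *
st();go()"
```

```text
r 0.2052 ang -112.07 Ftan(resist) -0.97 Frad 3.25 t 15.7 Mz 0.305
t 15.7 pos [ 0.4907 -0.1727  0.0746] yaw 67.69 F [-2.12 -2.65  1.71] w 0.0251 q [-0.47  0.34  1.86 -0.    0.93 -0.08]
```

Call:
move_arm([
  [[0, -0.009, 0, 0.0167, 1], [0.0006, -0.018, 0, 0.0334, 1], [0.0006, -0.018, 0, 0.0334, 1]],
])

```text
clock: 16.0
position: [0.4773, -0.1668, 0.0744]
ee_rot: [0.001, 0.849, 0.528, -0.0]
contact_force: [-2.6, -4.5, 1.5]
width: 0.0249
gripper_force: 28.2
```

```bash
python3 -c "
from h import *
st()"
```

```text
r 0.2053 ang -116.15 Ftan(resist) -0.35 Frad 5.24 t 16.0 Mz 0.277
```

Call:
move_arm([
  [[-0.0005, -0.009, 0, 0.0167, 1], [-0.0002, -0.018, 0, 0.0334, 1], [-0.0002, -0.018, 0, 0.0334, 1]],
])

```text
clock: 16.3
position: [0.4687, -0.162, 0.0755]
ee_rot: [0.005, 0.867, 0.498, 0.003]
contact_force: [5.3, -4.4, -0.2]
width: 0.0249
gripper_force: 30.8
```

```bash
python3 -c "
from h import *
st()"
```

```text
r 0.2051 ang -118.91 Ftan(resist) 6.75 Frad 1.27 t 16.3 Mz 0.679
```

Call:
move_arm([
  [[0, -0.001, 0, 0.002, 1], [0, -0.002, 0, 0.004, 1], [0, -0.002, 0, 0.004, 1]],
])

```text
clock: 16.6
position: [0.4681, -0.1617, 0.0755]
ee_rot: [0.005, 0.869, 0.495, 0.003]
contact_force: [4.9, -4.0, 0.1]
width: 0.025
gripper_force: 31.6
```

```bash
python3 -c "
from h import *
st()"
```

```text
r 0.205 ang -119.1 Ftan(resist) 6.23 Frad 1.07 t 16.6 Mz 0.725
```

Call:
move_arm([
  [[0, -0.002, 0, 0.004, 1], [0, -0.004, 0, 0.008, 1], [0, -0.004, 0, 0.008, 1]],
])

```text
clock: 16.9
position: [0.4655, -0.1602, 0.0756]
ee_rot: [0.005, 0.873, 0.487, 0.003]
contact_force: [4.8, -4.7, -0.4]
width: 0.0248
gripper_force: 31.6
```

```bash
python3 -c "
from h import *
st()"
```

```text
r 0.205 ang -119.93 Ftan(resist) 6.48 Frad 1.64 t 16.9 Mz 0.722
```

Call:
move_arm([
  [[0, -0.002, 0, 0.004, 1], [0, -0.004, 0, 0.008, 1], [0, -0.004, 0, 0.008, 1]],
])

```text
clock: 17.2
position: [0.463, -0.1587, 0.0757]
ee_rot: [0.005, 0.877, 0.48, 0.003]
contact_force: [5.1, -5.3, 0.1]
width: 0.0251
gripper_force: 31.5
```

```bash
python3 -c "
from h import *
st();go()"
```

```text
r 0.205 ang -120.76 Ftan(resist) 7.08 Frad 1.93 t 17.2 Mz 0.698
t 17.2 pos [ 0.463  -0.1587  0.0757] yaw 57.37 F [ 5.1  -5.27  0.07] w 0.0251 q [-0.47  0.3   1.93 -0.    0.9   0.1 ]
```

Call:
move_arm([
  [[0, -0.002, 0, 0.004, 1], [0, -0.0035, 0, 0.007, 1], [0, -0.0035, 0, 0.007, 1], [0, -0.0035, 0, 0.007, 1]],
])

```text
clock: 17.6
position: [0.4608, -0.1573, 0.0757]
ee_rot: [0.006, 0.881, 0.474, 0.004]
contact_force: [4.6, -6.8, -0.9]
width: 0.025
gripper_force: 31.6
```

```bash
python3 -c "
from h import *
st();go()"
```

```text
r 0.205 ang -121.48 Ftan(resist) 7.46 Frad 3.35 t 17.6 Mz 0.699
t 17.6 pos [ 0.4608 -0.1573  0.0757] yaw 56.54 F [ 4.61 -6.75 -0.85] w 0.025 q [-0.47  0.29  1.94 -0.    0.89  0.11]
```

Torque jumped at about -118.5° and has stayed nearly flat since, so the wrench has broken over. I'll ease back now; how far it springs back will show how far the hinge opened.

Call:
move_arm([
  [[0, 0.003, 0, -0.006, 1], [0, 0.006, 0, -0.012, 1], [0, 0.009, 0, -0.018, 1], [0, 0.009, 0, -0.018, 1]],
])

```text
clock: 18.0
position: [0.4665, -0.1608, 0.0754]
ee_rot: [0.005, 0.872, 0.49, 0.003]
contact_force: [4.5, -3.6, 0.9]
width: 0.0245
gripper_force: 31.6
```

```bash
python3 -c "
from h import *
st();go()"
```

```text
r 0.2051 ang -119.61 Ftan(resist) 5.71 Frad 0.86 t 18.0 Mz 0.753
t 18.0 pos [ 0.4665 -0.1608  0.0754] yaw 58.69 F [ 4.54 -3.57  0.89] w 0.0245 q [-0.47  0.3   1.93  0.    0.9   0.07]
```

Call:
move_arm([
  [[0, 0.002, 0, -0.004, 1], [0, 0.004, 0, -0.008, 1], [0, 0.005, 0, -0.011, 1], [0, 0.005, 0, -0.011, 1]],
])

```text
clock: 18.4
position: [0.4691, -0.1623, 0.0752]
ee_rot: [0.004, 0.866, 0.5, 0.003]
contact_force: [4.1, -3.3, -0.0]
width: 0.0248
gripper_force: 30.4
```

```bash
python3 -c "
from h import *
st();go()"
```

```text
r 0.2051 ang -118.77 Ftan(resist) 5.2 Frad 0.9 t 18.4 Mz 0.561
t 18.4 pos [ 0.4691 -0.1623  0.0752] yaw 59.96 F [ 4.13 -3.29 -0.  ] w 0.0248 q [-0.47  0.31  1.92  0.    0.9   0.05]
```

Call:
move_arm([
  [[0, 0.0015, 0, -0.003, 1], [0, 0.003, 0, -0.006, 1], [0, 0.003, 0, -0.006, 1]],
])

```text
clock: 18.7
position: [0.4692, -0.1625, 0.0747]
ee_rot: [0.002, 0.864, 0.504, 0.002]
contact_force: [5.3, -2.7, 0.6]
width: 0.0252
gripper_force: 29.0
```

```bash
python3 -c "
from h import *
st();go()"
```

```text
r 0.2052 ang -118.71 Ftan(resist) 5.89 Frad -0.19 t 18.7 Mz 0.279
t 18.7 pos [ 0.4692 -0.1625  0.0747] yaw 60.57 F [ 5.26 -2.67  0.59] w 0.0252 q [-0.47  0.31  1.92  0.    0.91  0.04]
```

The handle is back in line at about -118.7°, so the hinge opened to about 0.057 rad, which is only just past the click. I'll pull once more to about 0.075 rad for certainty, still well below 0.15.

Call:
move_arm([
  [[0, -0.004, 0, 0.008, 1], [0, -0.008, 0, 0.016, 1], [0, -0.012, 0, 0.024, 1], [0, -0.016, 0, 0.032, 1], [0, -0.0185, 0, 0.038, 1], [0, -0.021, 0, 0.043, 1], [0, -0.021, 0, 0.043, 1], [0, -0.021, 0, 0.043, 1]],
])

```text
clock: 19.5
position: [0.4567, -0.155, 0.0754]
ee_rot: [0.004, 0.885, 0.465, 0.004]
contact_force: [8.8, -3.1, -0.7]
width: 0.025
gripper_force: 30.2
```

```bash
python3 -c "
from h import *
st();go()"
```

```text
r 0.2052 ang -122.79 Ftan(resist) 9.12 Frad -2.15 t 19.5 Mz 0.533
t 19.5 pos [ 0.4567 -0.155   0.0754] yaw 55.44 F [ 8.83 -3.13 -0.73] w 0.025 q [-0.47  0.29  1.95  0.    0.89  0.13]
```

Call:
move_arm([
  [[0, 0.004, 0, -0.008, 1], [0, 0.008, 0, -0.016, 1], [0, 0.012, 0, -0.024, 1], [0, 0.016, 0, -0.032, 1], [0, 0.019, 0, -0.038, 1], [0, 0.021, 0, -0.043, 1], [0, 0.022, 0, -0.043, 1], [0, 0.022, 0, -0.043, 1]],
])

```text
clock: 20.3
position: [0.4688, -0.1624, 0.0744]
ee_rot: [0.001, 0.864, 0.504, 0.003]
contact_force: [6.1, 1.3, 0.5]
width: 0.0247
gripper_force: 28.8
```

```bash
python3 -c "
from h import *
st();go()"
```

```text
r 0.2054 ang -118.81 Ftan(resist) 4.71 Frad -4.02 t 20.3 Mz 0.224
t 20.3 pos [ 0.4688 -0.1624  0.0744] yaw 60.48 F [6.07 1.25 0.48] w 0.0247 q [-0.48  0.31  1.92  0.    0.91  0.04]
```

Call:
move_arm([
  [[-0.001, 0.001, 0, 0, 1], [-0.001, 0.002, 0, 0, 1], [-0.001, 0.002, 0, 0, 0.2], [-0.001, 0.002, 0, 0, -0.3], [-0.001, 0.002, 0, 0, -1], [-0.001, 0.002, 0, 0, -1], [-0.001, 0.002, 0, 0, -1], [-0.001, 0.002, 0, 0, -1]],
])

```text
clock: 21.1
position: [0.4668, -0.1646, 0.074]
ee_rot: [-0.0, 0.864, 0.504, -0.0]
contact_force: [-0.4, 0.3, 0.9]
width: 0.0852
gripper_force: 0.0
```

Call:
move_arm([
  [[0, 0, -0.03, 0, -1], [0, 0, -0.08, 0, -1], [0, 0, -0.14, 0, -1], [0, 0, -0.2, 0, -1], [0, -0.03, -0.25, 0, -1], [0, -0.08, -0.25, 0, -1], [0, -0.12, -0.25, 0, -1], [0, -0.12, -0.25, 0, -1]],
])

```text
clock: 21.9
position: [0.3797, -0.1153, 0.2745]
ee_rot: [-0.001, 0.863, 0.505, -0.0]
contact_force: [0.5, 0.3, 0.6]
width: 0.0854
gripper_force: 0.0
```

```bash
python3 -c "
from h import *
go()
im=[manip.get_image(n)[:,:,::-1] for n in('top','scene')]
a=cv2.resize(im[0][145:225,170:350],(720,320),interpolation=2);b=cv2.resize(im[1][120:240,130:370],(560,280),interpolation=2)
c=np.zeros((600,720,3),np.uint8);c[:320]=a;c[320:,:560]=b;cv2.imwrite('pics/c6.png',c)"
```

```text
t 21.9 pos [ 0.3797 -0.1153  0.2745] yaw 60.6 F [0.46 0.35 0.64] w 0.0854 q [-0.47 -0.02  1.77  0.    1.39  0.04]
```

View pics/c6.png

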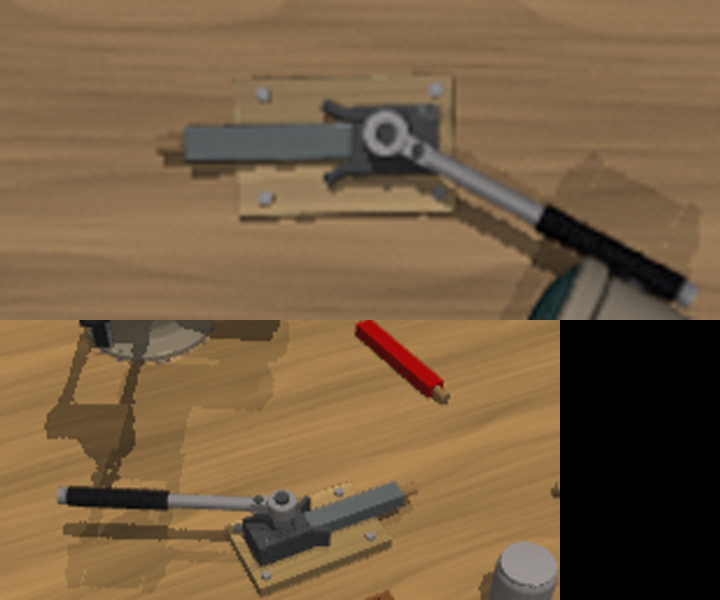

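The rail's tenon end is still at (185,144), so it is home. The handle runs straight from the screw at (386,132) to its end at (688,293), in line and released. The arm is clear, so I'll hand in.

```bash
python3 -c "
from rig import manip
print(manip.sign_off())"
```

```text
the job is handed in; nothing more can be done
None
```

The rail is home against the stop, the wrench was clicked twice (hinge to about 0.057, then 0.08 rad by my estimate) and let go in line, and the job was handed in at about 22 s; no verdict came back.

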